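# Press a flanged stop collar onto a sprung post until its ball detent clicks

### The job

Pick up the flanged steel collar and slide it, flange down, over the upright post of the stand, pressing it down gently against the return spring until you feel the sprung balls click into the groove in its bore, so that it stays down by itself when you let go. Do not ram it onto the hard seat just below the click, and leave the plain ring and the other things on the bench where they are.

Things in the scene. Friction and masses are not known exactly. Their poses are not given: they have to be found in the camera images.
- collar: stop collar: dark steel sleeve 42 mm tall, 36 mm in diameter, with a 46 mm flange 6 mm thick at its lower end, on which it stands. Origin: centre of the flange's underside; z up its axis. About 0.1 kg. Grip across the 36 mm body, tips just above the flange. Through bore 18 mm (20.6 mm in the lowest 1.5 mm); 9 mm wide groove in the bore, centred 16.6 mm above the underside
- stand: fixed stand: grey base plate 120 x 90 x 16 mm (x, y, z); origin at the centre of its underside on the bench, z up. At its centre a steel post 16 mm in diameter, top 116 mm above the origin, the last 9 mm tapered to 7 mm. A guide tube and a follower cup surround the post. A push of more than about 15 N (25 N of contact force in all) is ramming and spoils the detent
- post_top (a point): centre of the top of the post, 116 mm above the stand's origin. Two opposed sprung balls stick out 3.3 mm from the post, hidden inside the follower cup; their height is set differently on every stand, 60 to 92 mm above the stand's origin, and can only be felt
- cup_rim (a point): centre of the rim of the follower cup (32 mm in diameter, moves down with the collar), 100 mm above the stand's origin when free. Its spring pushes up with about 2.3 N at first and 0.06 N more per mm pressed down, so it throws an unlatched collar back up to its free height
- guide_top (a point): centre of the top of the 41 mm guide tube, 37 mm above the stand's origin. Pressed down, the collar meets the balls (push rises 3 to 6 N above the spring's for 3 to 4 mm), slides over them, then some 14 mm lower they snap into its groove (they pull it down: push falls by 5 N or more) with its underside 16.6 mm below the balls, 43 to 76 mm above the origin. A hard seat stops it about 1 mm lower.
- spacer: a plain dark steel ring 36 mm in diameter and 16 mm tall without a flange, lying flat on the bench; origin at the centre of its underside. Not wanted: leave it
- offcut: bystander: pine offcut 38 x 62 x 30 mm, origin at the centre of its underside
- tape_measure: bystander: yellow tape measure 37 x 77 x 63 mm, origin at the centre of its underside
- driver: bystander: screwdriver with a red handle, 25 x 206 x 23 mm, long along its y, origin at the centre of its underside

How it is judged:
By the outcome, as a careful person would: the job done as asked, in the order asked, and still so for the second after the job is handed in, with the robot touching nothing.
It also fails if it takes over 67 s, if anything falls off the work surface, if the arm or the gripper's body presses on something with over 40 N, if the wrist force passes 120 N, or if a joint passes its speed limit or range.

### The arm

A 6-joint arm with a two-finger parallel gripper is mounted at the origin on a cart in front of the work surface, level with it; the furniture and walls round the work are solid. World frame = base frame: x ahead of the robot, y to its left, z up, the work surface at z = 0. Lengths are in m, angles in degrees, forces in N, time in s.
With the tool pointing down it reaches from about 0.3 to 0.75 m from the base axis. Payload 8.5 kg.
Tool frame: the origin (TCP) lies at the very end of the fingers, on their centre line; the grasp point (between the pads) lies 19 mm behind it (env.hold_point_z is the distance from the TCP to the grasp point, in m); z points along the fingers, y is the line along which they close (so a half turn about z gives the same grasp; the last joint's range is limited). The gripper opens to 85 mm and grips with 20 to 120 N. Pads are 22 mm wide; open, the fingers measure 114 mm over their backs; the gripper's body (76 mm by 85 mm) begins 54 mm behind the grasp point. The pads swing forward as they close: fully open they stand 13 mm farther back than shut.
Start: joints at [53.325, 21.807, 74.336, -0, 83.858, -12.336], TCP at [0.227, 0.501, 0.231] pointing down, gripper open.
Joint ranges: [-178.18, 178.18], [-50.72, 133.34], [12.68, 142.11], [-81.47, 261.47], [9.98, 163.14], [-165.26, 165.26]. Speed limits (degrees/s): [136.94, 136.94, 180, 180, 180, 180].

### API

Orientations are given as a 3x3 rotation matrix whose columns are the frame's x, y, z axes.
In Python, from rig import env, optics gives the robot as it stands.
- The arm moves only by the shell command python3 -m jog 'ROWS' [OPENING] [FORCE]. ROWS is JSON, a list of rows, each an object with "linear": the shift along the tool's x, y, z in units of 40 mm (1.0 is 40 mm), a list of three; "roll": the turn about the tool's z in units of 5 degrees (1.0 is 5 degrees). A call has 1 to 12 rows; each row shifts and turns the commanded pose from where the row before left it, along the tool's axes as they then stand; what a row does not reach is not made up. A row lasts 1/12 s, in which the tool goes at most 41.7 mm and 7.16 degrees, less where a joint would pass 70% of its speed; a pose out of reach is approached as far as the arm can. A call is refused whole if a number of a shift passes 1 or a number of a turn 1, either way. A call with a gripper value outside its range is refused whole. OPENING is the opening, from -1 (shut) to 1 (fully open), set as the call begins (- or left out, the last holds). The fingers move at their own pace and stop on an object; FORCE is the grip in N (left out, the last holds). Time passes only in rows, so rows that do not move let the fingers close. It gives the time, the measured TCP pose, the force, the opening and the grip force at its end, in the units of the state.
- env.observe(): the state, without advancing time (a new reading comes with each control period).
- optics.get_image(name): name is "scene" or "top" or "wrist"; returns the picture (400x640x3 uint8, red, green, blue); there is no depth.
- optics.calibration(name): a dict with "fov_y" (degrees; the focal length in pixels is half the picture's height over the tangent of half this angle, whatever the lens; pixels are square), "cx", "cy" (the principal point, pixels), "T" (4x4, takes a point from camera to world coordinates). Camera axes: x right, y down, z forward; pixel columns grow to the right and rows downward; lengths in m; the calibration is good to about 2 mm. A picture is of the moment at which its call begins: read the wrist's pose just before it. calibration takes no time and is no camera call; for the wrist camera it gives the pose at the moment of the call.
- env.close_job(): hands the job in; it is judged then, once.
The state is a dict: "time_s": time; "q": joint angles; "qvel": joint speeds; "joint_efforts": joint torques, N m; "position": TCP position; "tool_rot": TCP orientation; "ft_force": force on the tool from outside, world axes, zero at the start; "wrist_torque": the same for the moment, N m; "grip_width": finger opening in m; "gripper_force": force on a finger pad.
Only numpy, scipy, OpenCV 4.12 (cv2) and the standard library are available. Lean on these libraries where they do the work, as an engineer would, in place of code of your own. Each camera call takes 0.05 s, during which the arm holds its last target. There are 200 camera calls.

## Working session

There is one attempt and no reset: what is moved stays moved. The work goes in short steps, Python scripts to look and compute and a shell command to move; the robot and the scene stay as the last step left them, time stands still between calls to the robot, and variables do not carry over. Pictures are saved under pics/ and viewed, at most 10 in all, crops included, and the job is handed in when it is done.

```bash
ls; mkdir -p pics; python3 - <<'E'
from rig import env, optics
import cv2,numpy as np
s=env.observe(); print(s['time_s'],s['position'],np.round(s['tool_rot'],3).tolist(),s['ft_force'],s['grip_width'],env.hold_point_z)
for n in('scene','top'):
    im=optics.get_image(n); cv2.imwrite(f'pics/{n}0.png',im[:,:,::-1])
    c=optics.calibration(n); print(n,c['fov_y'],c['cx'],c['cy'],np.round(c['T'],3).tolist())
c=optics.calibration('wrist');print(c)
E
```

```text
pics
0.0 [0.22649268 0.50088023 0.23071926] [[-0.911, 0.412, -0.001], [0.412, 0.911, -0.001], [0.0, -0.001, -1.0]] [-0.02341573  0.55431318  0.00971481] 0.08553336046532745 0.0187
scene 56.523533789555835 315.8966026311721 198.29394220711868 [[0.831, -0.302, 0.466, 0.143], [-0.556, -0.461, 0.692, -0.579], [0.006, -0.834, -0.552, 0.601], [0.0, 0.0, 0.0, 1.0]]
top 43.399614148718435 320.04718896366353 190.69037206865207 [[0.007, -0.993, 0.118, 0.465], [-1.0, -0.007, 0.004, 0.029], [-0.003, -0.118, -0.993, 1.087], [0.0, 0.0, 0.0, 1.0]]
{'fov_y': 58.83094014150897, 'cx': 321.0302164742932, 'cy': 199.05586021849203, 'T': array([[ 0.41149095,  0.86228079,  0.29520676,  0.14981276],
       [ 0.91141205, -0.38866415, -0.13516011,  0.53384722],
       [-0.00180968,  0.32467217, -0.94582488,  0.37325371],
       [ 0.        ,  0.        ,  0.        ,  1.        ]])}
```

View pics/top0.png

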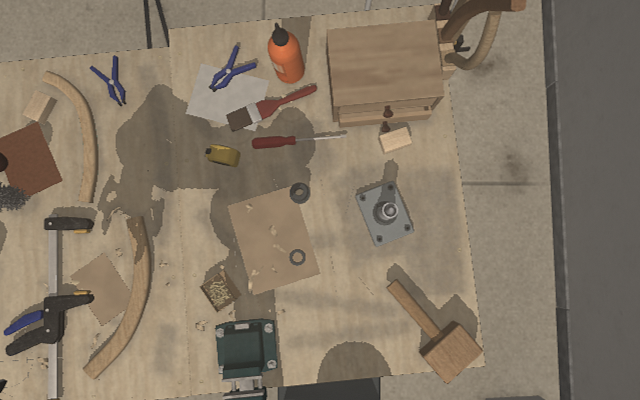

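View pics/scene0.png

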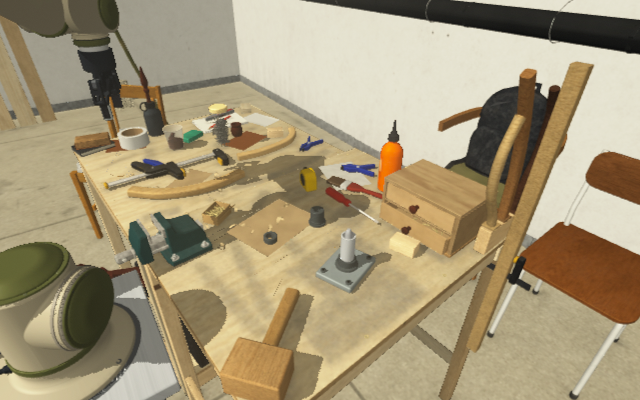

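The top view shows the collar at (300,193), the plain ring at (297,257) and the post top near (390,211). In the scene view the collar is at (317,216), the ring at (270,238) and the post top at (348,233). I'll enlarge these areas in one mosaic to get a rough fix.

```bash
cat > h.py <<'E'
import numpy as np,cv2
from rig import env,optics
def ray(c,u,v):
    f=200/np.tan(np.radians(c['fov_y']/2)); T=np.array(c['T'])
    d=T[:3,:3]@np.array([(u-c['cx'])/f,(v-c['cy'])/f,1.]); return T[:3,3],d/np.linalg.norm(d)
def plane(c,u,v,z):
    o,d=ray(c,u,v); return o+d*(z-o[2])/d[2]
def tri(rs):
    A=np.zeros((3,3));b=np.zeros(3)
    for o,d in rs:
        P=np.eye(3)-np.outer(d,d);A+=P;b+=P@o
    p=np.linalg.solve(A,b); return p,[np.linalg.norm((np.eye(3)-np.outer(d,d))@(p-o)) for o,d in rs]
def proj(c,p):
    f=200/np.tan(np.radians(c['fov_y']/2)); T=np.array(c['T']); q=T[:3,:3].T@(np.asarray(p)-T[:3,3]); return c['cx']+f*q[0]/q[2],c['cy']+f*q[1]/q[2]
def snap(n,name):
    c=optics.calibration(n);im=optics.get_image(n)[:,:,::-1].copy();cv2.imwrite('pics/'+name+'.png',im)
    np.save('pics/'+name+'.npy',c,allow_pickle=True);return c,im
def tools(dp,):
    R=np.array(env.observe()['tool_rot']);return R.T@np.asarray(dp)
E
python3 - <<'E'
from h import *
t=cv2.imread('pics/top0.png');s=cv2.imread('pics/scene0.png')
k=lambda im,u,v:cv2.resize(im[v-30:v+30,u-40:u+40],(400,300),interpolation=cv2.INTER_CUBIC)
cv2.imwrite('pics/m1.png',np.vstack([np.hstack([k(t,300,193),k(t,387,212)]),np.hstack([k(s,317,216),k(s,348,253)])]))
ct,cs=optics.calibration('top'),optics.calibration('scene')
print(tri([ray(ct,300,193),ray(cs,317,210)]),tri([ray(ct,390,211),ray(cs,348,233)]),tri([ray(ct,297,257),ray(cs,270,236)]))
E
```

```text
(array([0.58491317, 0.07401169, 0.04320236]), [np.float64(0.0014802990257736142), np.float64(0.001480299025773577)]) (array([ 0.54327956, -0.10522009,  0.10582417]), [np.float64(0.0011867007258811904), np.float64(0.0011867007258809707)]) (array([0.45063308, 0.08077987, 0.01240044]), [np.float64(0.0001885268485388139), np.float64(0.0001885268485387431)])
```

View pics/m1.png

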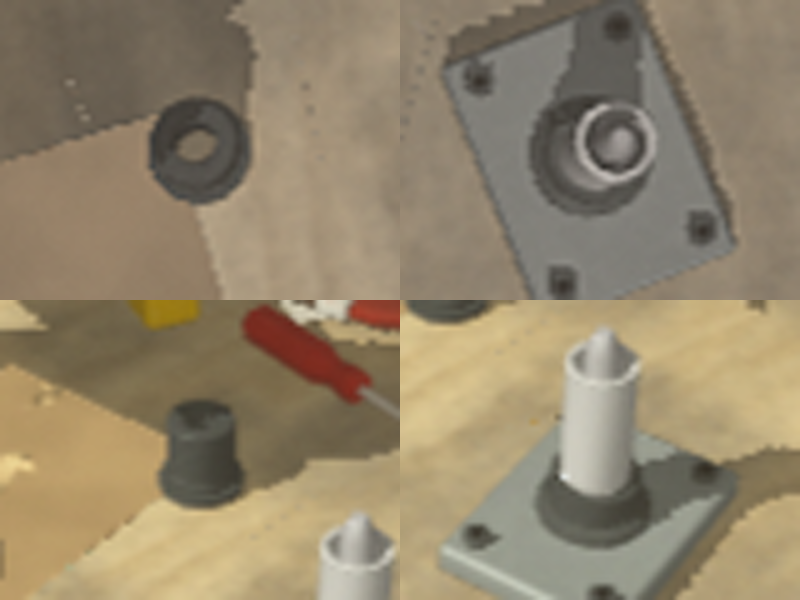

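The mosaic shows the collar standing flange down and alone, and the stand's post inside the white cup with nothing close to it. Rough positions are collar (0.585, 0.074) and post (0.543, -0.105). I'm moving the wrist over the collar to measure it.

```bash
python3 -m jog '[{"linear":[-0.9,-0.43,0]},{"linear":[-0.9,-0.43,0]},{"linear":[-0.9,-0.43,0]},{"linear":[-0.9,-0.43,0]},{"linear":[-0.9,-0.43,0]},{"linear":[-0.9,-0.43,0]},{"linear":[-0.9,-0.43,0]},{"linear":[-0.9,-0.43,0]},{"linear":[-0.9,-0.43,0]},{"linear":[-0.9,-0.43,0]},{"linear":[-0.9,-0.43,0]},{"linear":[-0.9,-0.43,0]}]' 1 40
python3 - <<'E'
from h import *
s=env.observe();p=s['position'];print(p,np.round(s['tool_rot'],3).tolist(),s['q'],tools([.585-p[0],.074-p[1],.17-p[2]])/.04)
E
```

```text
[0.22651261 0.50090779 0.23077149] [[-0.911, 0.412, -0.001], [0.412, 0.911, -0.001], [0.0, -0.001, -1.0]] [ 5.33253094e+01  2.18381057e+01  7.43792010e+01  1.24941650e-03
  8.38578701e+01 -1.23342510e+01] [-12.5648637   -6.02822241   1.52319992]invalid input
```

```bash
python3 -m jog '[{"linear":[-0.9,-0.43,0],"roll":0},{"linear":[-0.9,-0.43,0],"roll":0},{"linear":[-0.9,-0.43,0],"roll":0},{"linear":[-0.9,-0.43,0],"roll":0},{"linear":[-0.9,-0.43,0],"roll":0},{"linear":[-0.9,-0.43,0],"roll":0},{"linear":[-0.9,-0.43,0],"roll":0},{"linear":[-0.9,-0.43,0],"roll":0},{"linear":[-0.9,-0.43,0],"roll":0},{"linear":[-0.9,-0.43,0],"roll":0},{"linear":[-0.9,-0.43,0],"roll":0},{"linear":[-0.9,-0.43,0],"roll":0}]' 1 40
python3 - <<'E'
from h import *
s=env.observe();p=s['position'];print(p,np.round(s['tool_rot'],3).tolist(),s['q'],tools([.585-p[0],.074-p[1],.17-p[2]])/.04)
E
```

```text
time_s: 1.1
position: [0.536, 0.1332, 0.2311]
tool_rot: [[-0.911, 0.412, -0.001], [0.412, 0.911, 0.0], [0.001, -0.0, -1.0]]
ft_force: [-0.6, -0.2, -0.7]
grip_width: 0.0853
gripper_force: 0.0
[0.5360135  0.13316135 0.23107142] [[-0.911, 0.412, -0.001], [0.412, 0.911, 0.0], [0.001, -0.0, -1.0]] [ 1.66755988e+00  2.20684390e+01  7.39610594e+01  1.52224944e-03
  8.40093409e+01 -6.39815297e+01] [-1.72650414 -0.84207475  1.52594458]
```

```bash
python3 -m jog '[{"linear":[-0.7,-0.35,0.5],"roll":0},{"linear":[-0.7,-0.35,0.5],"roll":0},{"linear":[0,0,0],"roll":0},{"linear":[0,0,0],"roll":0},{"linear":[0,0,0],"roll":0}]'
python3 - <<'E'
from h import *
c,im=snap('wrist','w1');print(proj(c,[.585,.074,.042]),proj(c,[.585,.074,0]),env.observe()['position'])
E
```

```text
time_s: 1.52
position: [0.5744, 0.0869, 0.1915]
tool_rot: [[-0.911, 0.412, -0.0], [0.412, 0.911, 0.0], [0.0, 0.0, -1.0]]
ft_force: [-0.4, 0.8, 0.0]
grip_width: 0.0853
gripper_force: 0.0
(np.float64(314.68834603078886), np.float64(197.1437494779006)) (np.float64(315.43102450273034), np.float64(183.4634871174925)) [0.57431845 0.08732022 0.19201998]
```

View pics/w1.png

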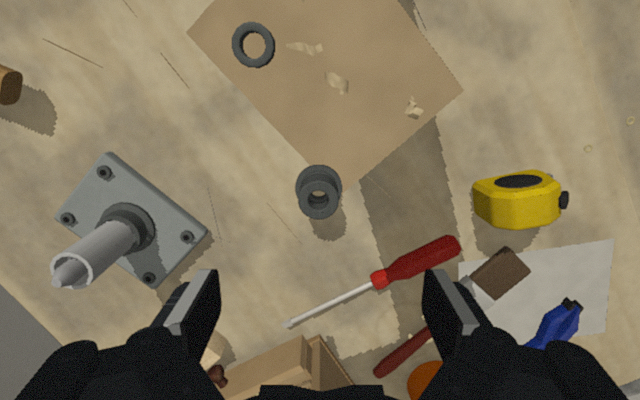

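The wrist view shows the collar at (319,195), the stand's post top at (72,272), the ring at (253,46), and the tape measure and driver clear of the collar. I'll take a second view shifted toward the stand, so both objects get two wrist views.

```bash
python3 -m jog '[{"linear":[-0.4,-0.9,0],"roll":0},{"linear":[-0.4,-0.9,0],"roll":0},{"linear":[0,0,0],"roll":0},{"linear":[0,0,0],"roll":0},{"linear":[0,0,0],"roll":0}]'
python3 - <<'E'
from h import *
c,im=snap('wrist','w2');
c1=np.load('pics/w1.npy',allow_pickle=True).item();i1=cv2.imread('pics/w1.png')
def k(c,im,p,s):
    u,v=map(int,proj(c,p));w,h=400//s,300//s;a,b=u-w//2,max(0,min(v-h//2,400-h));a=max(0,min(a,640-w));print(a,b,s)
    return cv2.resize(im[b:b+h,a:a+w],(400,300),interpolation=cv2.INTER_CUBIC)
C=[.585,.074,.03];S=[.543,-.105,.07]
cv2.imwrite('pics/m2.png',np.vstack([np.hstack([k(c1,i1,C,4),k(c,im,C,4)]),np.hstack([k(c1,i1,S,2),k(c,im,S,2)])]))
E
```

```text
time_s: 1.98
position: [0.574, 0.0088, 0.1922]
tool_rot: [[-0.912, 0.411, 0.001], [0.411, 0.912, 0.0], [-0.001, 0.001, -1.0]]
ft_force: [0.0, -0.1, -0.6]
grip_width: 0.0856
gripper_force: 0.0
264 155 4
346 120 4
0 173 2
77 137 2
```

View pics/m2.png

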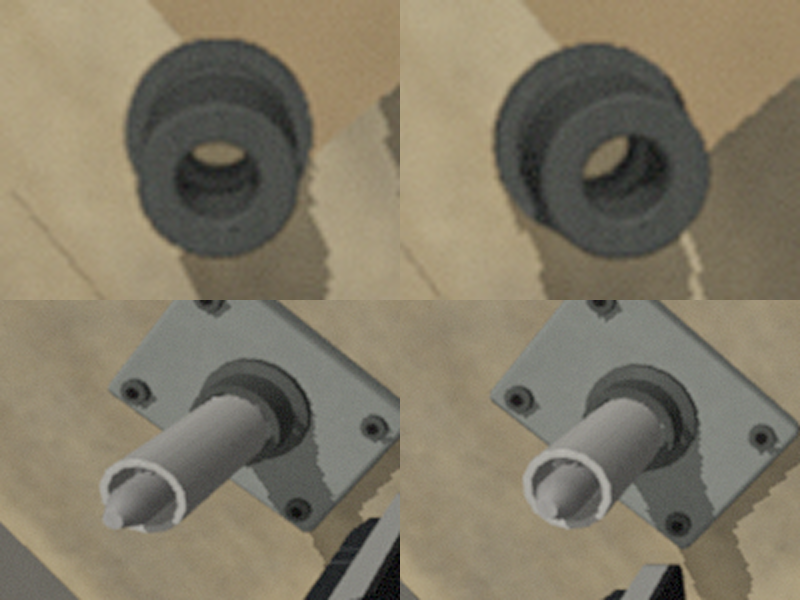

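The mosaic shows the collar's top face centred at about (318.3,199.8) in w1 and (402.2,163.6) in w2. The cup rim is near (72,270) and (160.5,231), and the post tip near (56.5,282) and (149.5,242.5). The corner screws are visible too, so I'll triangulate all of these.

```bash
python3 - <<'E'
from h import *
c1,c2=[np.load(f'pics/{n}.npy',allow_pickle=True).item() for n in('w1','w2')]
ct,cs=optics.calibration('top'),optics.calibration('scene')
a=lambda x,y,u,v,s:(u+(x+.5)/s-.5,v+(y+.5)/s-.5)
def show(n,*o):
    print(n,*[np.round(np.atleast_1d(x),4) for x in tri([ray(c,*p) for c,p in o])])
C1=a(217.5,179,264,155,4);C2=a(225,174.5,346,120,4)
show('collar top',(c1,C1),(c2,C2)); print(plane(c1,*C1,.042),plane(c2,*C2,.042))
# top camera: bore centre of collar and cup rim / tip from m1 (scale5)
show('all',(c1,C1),(c2,C2),(ct,a(195,145,260,163,5)))
R1=a(144,193.5,0,173,2);R2=a(167,188,77,137,2)
T1=a(113,218,0,173,2);T2=a(145,212,77,137,2)
show('rim',(c1,R1),(c2,R2));show('tip',(c1,T1),(c2,T2))
Rt=a(617-400,142,347,182,5);Rs=a(603-400,358-300,308,223,5)
show('rim top+scene',(ct,Rt),(cs,Rs));show('rim all',(c1,R1),(c2,R2),(ct,Rt),(cs,Rs))
for n,c,p in(('w1',c1,R1),('w2',c2,R2),('top',ct,Rt),('scene',cs,Rs)):print(n,'rim at .1',plane(c,*p,.1))
X=lambda p,q,r,s:np.cross(np.cross([*p,1],[*q,1]),np.cross([*r,1],[*s,1]))
for c,P in((c1,[a(132,91,0,173,2),a(374,128,0,173,2),a(297,211,0,173,2),a(211,1,0,173,2)]),(c2,[a(117,100,77,137,2),a(361,137,77,137,2),a(278,224,77,137,2),a(201,1,77,137,2)]),(ct,[a(78,78,347,182,5),a(301,228,347,182,5),a(216,26,347,182,5),a(162,283,347,182,5)])):
    x=X(*P);print('base',plane(c,x[0]/x[2],x[1]/x[2],.018))
E
```

```text
collar top [0.5884 0.0755 0.0404] [0.0001 0.0001]
[0.58804906 0.07577369 0.042     ] [0.58777769 0.07535165 0.042     ]
all [0.5868 0.0763 0.0451] [0.0003 0.0013 0.0014]
rim [ 0.5454 -0.1089  0.0976] [0.0001 0.0001]
tip [ 0.5467 -0.1117  0.1117] [0.0006 0.0006]
rim top+scene [ 0.5449 -0.1053  0.102 ] [0.0004 0.0004]
rim all [ 0.5447 -0.1054  0.102 ] [0.0006 0.0006 0.0004 0.0006]
w1 rim at .1 [ 0.54480258 -0.10653937  0.1       ]
w2 rim at .1 [ 0.54508231 -0.10739161  0.1       ]
top rim at .1 [ 0.54472261 -0.1053507   0.1       ]
scene rim at .1 [ 0.54696283 -0.10360764  0.1       ]
base [ 0.54600849 -0.10804107  0.018     ]
base [ 0.54614942 -0.10804051  0.018     ]
base [ 0.54660773 -0.10464372  0.018     ]
```

Two-view results: collar top at (0.588, 0.0755, 0.041), which matches 42 mm. Rim at (0.545, -0.107, 0.10). Now I'll go above the collar.

```bash
python3 - <<'E'
from h import *
s=env.observe();p=s['position'];print(s['time_s'],p,tools(np.array([.588,.0756,.009])-p)/.04)
E
```

```text
2.0333 [0.57398127 0.00912663 0.19197482] [0.36624152 1.65698349 4.57489436]
```

```bash
python3 -m jog '[{"linear":[0.18,0.83,0.3],"roll":0},{"linear":[0.18,0.83,0.3],"roll":0},{"linear":[0,0,0.7],"roll":0},{"linear":[0,0,0.7],"roll":0},{"linear":[0,0,0.6],"roll":0},{"linear":[0,0,0.6],"roll":0},{"linear":[0,0,0],"roll":0},{"linear":[0,0,0],"roll":0},{"linear":[0,0,0],"roll":0}]' 0.3
python3 - <<'E'
from h import *
s=env.observe();p=s['position'];print(s['time_s'],p,tools(np.array([.588,.0756,.009])-p)/.04)
E
```

```text
time_s: 2.78
position: [0.5891, 0.0748, 0.065]
tool_rot: [[-0.912, 0.411, 0.002], [0.411, 0.912, -0.0], [-0.002, 0.001, -1.0]]
ft_force: [-0.2, -0.7, 0.4]
grip_width: 0.0555
gripper_force: 0.0
2.7833 [0.5891317  0.07480508 0.06496336] [0.03710532 0.00523017 1.39900939]
```

```bash
python3 -m jog '[{"linear":[0.02,0,0.4],"roll":0},{"linear":[0.01,0,0.4],"roll":0},{"linear":[0,0,0.3],"roll":0},{"linear":[0,0,0.25],"roll":0},{"linear":[0,0,0],"roll":0},{"linear":[0,0,0],"roll":0},{"linear":[0,0,0],"roll":0}]'
python3 - <<'E'
from h import *
c,im=snap('wrist','w3');s=env.observe();print(s['position'],s['ft_force'])
cv2.imwrite('pics/w3c.png',cv2.resize(im[120:400,120:520],(800,560)))
E
```

```text
time_s: 3.37
position: [0.5881, 0.0746, 0.0106]
tool_rot: [[-0.911, 0.412, 0.002], [0.412, 0.911, -0.0], [-0.002, 0.001, -1.0]]
ft_force: [-0.1, -0.9, 0.0]
grip_width: 0.0557
gripper_force: 0.0
[0.58801042 0.07458324 0.01055801] [ 0.01801569 -0.94861078 -0.18472224]
```

View pics/w3c.png

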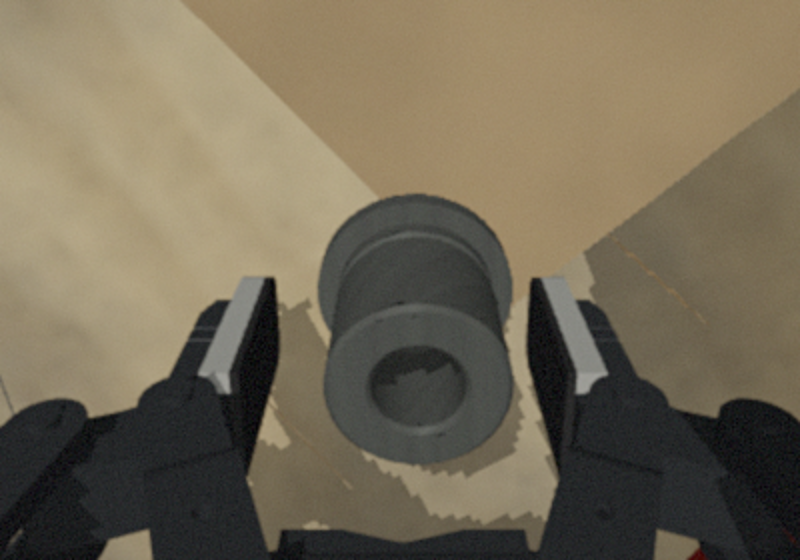

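The pads straddle the collar's body above the flange, with the collar about 2 mm toward +y of the pad middle (crop centre 416 against 403). I'll shift slightly and close.

```bash
python3 -m jog '[{"linear":[0,0.05,0],"roll":0},{"linear":[0,0,0],"roll":0}]' 0.05 60; python3 -m jog '[{"linear":[0,0,0],"roll":0},{"linear":[0,0,0],"roll":0},{"linear":[0,0,0],"roll":0},{"linear":[0,0,0],"roll":0},{"linear":[0,0,0],"roll":0}]' -1 60
```

```text
time_s: 3.58
position: [0.5886, 0.0766, 0.01]
tool_rot: [[-0.911, 0.412, 0.001], [0.412, 0.911, 0.0], [-0.001, 0.001, -1.0]]
ft_force: [0.2, -0.6, -0.0]
grip_width: 0.0448
gripper_force: 0.0
time_s: 4.0
position: [0.5886, 0.0765, 0.0101]
tool_rot: [[-0.911, 0.412, 0.001], [0.412, 0.911, 0.0], [-0.001, 0.001, -1.0]]
ft_force: [-1.3, 0.7, 4.8]
grip_width: 0.0351
gripper_force: 60.3
```

```bash
python3 -m jog '[{"linear":[0,0,-0.3],"roll":0},{"linear":[0,0,-0.6],"roll":0},{"linear":[0,0,-0.8],"roll":0},{"linear":[0,0,-0.8],"roll":0},{"linear":[0,0,-0.8],"roll":0},{"linear":[0,0,-0.6],"roll":0},{"linear":[0,0,0],"roll":0},{"linear":[0,0,0],"roll":0}]'
python3 - <<'E'
from h import *
s=env.observe();p=s['position'];print(s['time_s'],p,s['grip_width'],tools(np.array([.545,-.1065,.165])-p)/.04,s['ft_force'])
E
```

```text
time_s: 4.67
position: [0.5883, 0.0764, 0.1661]
tool_rot: [[-0.911, 0.412, 0.002], [0.412, 0.911, -0.0], [-0.002, 0.001, -1.0]]
ft_force: [-0.3, -0.5, -1.0]
grip_width: 0.0349
gripper_force: 59.9
4.6667 [0.58831405 0.07635002 0.16607958] 0.03492388580394335 [-0.89724484 -4.61128172  0.02568948] [-0.28689943 -0.47197365 -0.98027822]
```

```bash
python3 -m jog '[{"linear":[-0.18,-0.9,0],"roll":0},{"linear":[-0.18,-0.9,0],"roll":0},{"linear":[-0.18,-0.9,0],"roll":0},{"linear":[-0.18,-0.9,0],"roll":0},{"linear":[-0.18,-0.9,0],"roll":0},{"linear":[0,-0.11,0],"roll":0},{"linear":[0,0,0],"roll":0},{"linear":[0,0,0],"roll":0},{"linear":[0,0,0],"roll":0}]'
python3 - <<'E'
from h import *
c,im=snap('scene','s2');ct,i2=snap('top','t2');cw,i3=snap('wrist','w4')
s=env.observe();print(s['position'])
cv2.imwrite('pics/m3.png',np.hstack([cv2.resize(im[190:290,298:398],(400,400),interpolation=cv2.INTER_CUBIC),cv2.resize(i3[180:380,220:420],(400,400))]))
E
```

```text
time_s: 5.42
position: [0.5449, -0.1053, 0.1645]
tool_rot: [[-0.912, 0.411, -0.001], [0.411, 0.912, 0.001], [0.002, 0.0, -1.0]]
ft_force: [0.3, 0.2, -0.7]
grip_width: 0.0349
gripper_force: 60.2
[ 0.54509688 -0.1053203   0.16506732]
```

View pics/m3.png

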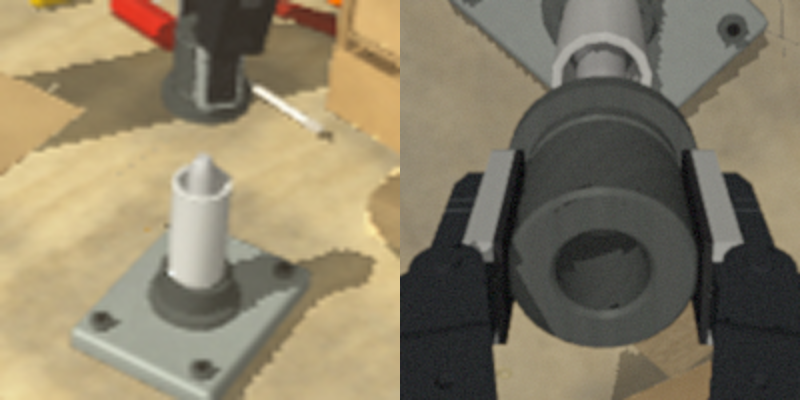

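In the wrist view the flange centre (u≈321.5) and cup rim (u≈321) line up. In the scene view the flange centre (crop column 206) sits on the post axis, so the collar is aligned to about 1 mm. I'll lower it while watching the force.

```bash
f(){ grep -E 'time|posi|ft_'|tr '\n' ' ';echo; }
python3 -m jog '[{"linear":[0,0,0.4],"roll":0},{"linear":[0,0,0.4],"roll":0},{"linear":[0,0,0],"roll":0}]'|f
python3 -m jog '[{"linear":[0,0,0.06],"roll":0},{"linear":[0,0,0.06],"roll":0}]'|f
python3 -m jog '[{"linear":[0,0,0.06],"roll":0},{"linear":[0,0,0],"roll":0}]'|f
python3 -m jog '[{"linear":[0,0,0.06],"roll":0},{"linear":[0,0,0],"roll":0}]'|f
```

```text
time_s: 5.82 position: [0.5438, -0.1052, 0.1308] ft_force: [-0.3, 0.1, -2.0] 
time_s: 5.98 position: [0.5455, -0.1063, 0.1292] ft_force: [0.5, -0.5, -0.7] 
time_s: 6.15 position: [0.545, -0.1064, 0.1263] ft_force: [-1.1, -0.2, -0.3] 
time_s: 6.32 position: [0.5449, -0.1065, 0.1237] ft_force: [0.3, 0.5, -1.1]
```

```bash
f(){ grep -E 'time|posi|ft_'|tr '\n' ' ';echo; }
python3 -m jog '[{"linear":[0,0,0.06],"roll":0},{"linear":[0,0,0],"roll":0}]'|f
python3 -m jog '[{"linear":[0,0,0.06],"roll":0},{"linear":[0,0,0],"roll":0}]'|f
python3 -m jog '[{"linear":[0,0,0.06],"roll":0},{"linear":[0,0,0],"roll":0}]'|f
python3 -m jog '[{"linear":[0,0,0.06],"roll":0},{"linear":[0,0,0],"roll":0}]'|f
```

```text
time_s: 6.48 position: [0.5448, -0.1065, 0.121] ft_force: [-0.7, 0.2, -0.3] 
time_s: 6.65 position: [0.5448, -0.1064, 0.1185] ft_force: [-0.0, -0.3, -0.7] 
time_s: 6.82 position: [0.5448, -0.1064, 0.1161] ft_force: [0.4, -0.3, -1.0] 
time_s: 6.98 position: [0.5448, -0.1064, 0.1137] ft_force: [-0.3, 0.2, -0.9]
```

```bash
f(){ grep -E 'time|posi|ft_'|tr '\n' ' ';echo; }
python3 -m jog '[{"linear":[0,0,0.05],"roll":0},{"linear":[0,0,0],"roll":0}]'|f
python3 -m jog '[{"linear":[0,0,0.05],"roll":0},{"linear":[0,0,0],"roll":0}]'|f
python3 -m jog '[{"linear":[0,0,0.025],"roll":0},{"linear":[0,0,0],"roll":0}]'|f
python3 -m jog '[{"linear":[0,0,0.025],"roll":0},{"linear":[0,0,0],"roll":0}]'|f
python3 -m jog '[{"linear":[0,0,0.025],"roll":0},{"linear":[0,0,0],"roll":0}]'|f
python3 -m jog '[{"linear":[0,0,0.025],"roll":0},{"linear":[0,0,0],"roll":0}]'|f
python3 -m jog '[{"linear":[0,0,0.025],"roll":0},{"linear":[0,0,0],"roll":0}]'|f
python3 -m jog '[{"linear":[0,0,0.025],"roll":0},{"linear":[0,0,0],"roll":0}]'|f
```

```text
time_s: 7.15 position: [0.5448, -0.1064, 0.1118] ft_force: [0.1, -0.1, -1.9] 
time_s: 7.32 position: [0.5451, -0.1065, 0.11] ft_force: [-0.4, -0.3, 1.4] 
time_s: 7.48 position: [0.5451, -0.1065, 0.1092] ft_force: [-0.4, 0.2, 1.5] 
time_s: 7.65 position: [0.5451, -0.1065, 0.1081] ft_force: [0.4, -0.1, 2.0] 
time_s: 7.82 position: [0.5451, -0.1065, 0.1071] ft_force: [-0.2, 0.8, 2.1] 
time_s: 7.98 position: [0.5451, -0.1065, 0.106] ft_force: [0.8, -0.7, 2.2] 
time_s: 8.15 position: [0.545, -0.1065, 0.105] ft_force: [0.8, -0.6, 1.7] 
time_s: 8.32 position: [0.545, -0.1065, 0.104] ft_force: [1.9, -0.7, 2.2]
```

```bash
f(){ grep -E 'posi|ft_'|tr '\n' ' ';echo; }
python3 -m jog '[{"linear":[0,0,0.025],"roll":0},{"linear":[0,0,0],"roll":0}]'|f
python3 -m jog '[{"linear":[0,0,0.025],"roll":0},{"linear":[0,0,0],"roll":0}]'|f
python3 -m jog '[{"linear":[0,0,0.025],"roll":0},{"linear":[0,0,0],"roll":0}]'|f
python3 -m jog '[{"linear":[0,0,0.025],"roll":0},{"linear":[0,0,0],"roll":0}]'|f
python3 -m jog '[{"linear":[0,0,0.025],"roll":0},{"linear":[0,0,0],"roll":0}]'|f
python3 -m jog '[{"linear":[0,0,0.025],"roll":0},{"linear":[0,0,0],"roll":0}]'|f
python3 -m jog '[{"linear":[0,0,0.025],"roll":0},{"linear":[0,0,0],"roll":0}]'|f
python3 -m jog '[{"linear":[0,0,0.025],"roll":0},{"linear":[0,0,0],"roll":0}]'|f
python3 -m jog '[{"linear":[0,0,0.025],"roll":0},{"linear":[0,0,0],"roll":0}]'|f
python3 -m jog '[{"linear":[0,0,0.025],"roll":0},{"linear":[0,0,0],"roll":0}]'|f
```

```text
position: [0.545, -0.1065, 0.103] ft_force: [1.0, -0.3, 1.7] 
position: [0.545, -0.1065, 0.102] ft_force: [1.7, -1.1, 1.8] 
position: [0.545, -0.1065, 0.101] ft_force: [1.3, -1.0, 2.5] 
position: [0.545, -0.1065, 0.1001] ft_force: [1.5, 0.9, 2.7] 
position: [0.5451, -0.1065, 0.0993] ft_force: [0.7, 0.0, 4.8] 
position: [0.5452, -0.1065, 0.0985] ft_force: [0.3, 1.2, 5.8] 
position: [0.5452, -0.1064, 0.0976] ft_force: [0.7, 0.2, 6.2] 
position: [0.5452, -0.1065, 0.0965] ft_force: [1.5, 0.5, 4.8] 
position: [0.5451, -0.1064, 0.0952] ft_force: [2.6, 0.3, 2.9] 
position: [0.5451, -0.1064, 0.094] ft_force: [2.7, 0.3, 1.9]
```

The balls were met at TCP z≈0.0998 (force rose to 6.2 N), and the collar has slid over them by 0.095. The click is expected near z≈0.081–0.083, so I'll approach it and then take fine steps.

```bash
f(){ grep -E 'posi|ft_'|tr '\n' ' ';echo; }
python3 -m jog '[{"linear":[-0.012,0,0.02],"roll":0},{"linear":[0,0,0.02],"roll":0},{"linear":[0,0,0],"roll":0}]'|f
python3 -m jog '[{"linear":[0,0,0.02],"roll":0},{"linear":[0,0,0.02],"roll":0},{"linear":[0,0,0],"roll":0}]'|f
python3 -m jog '[{"linear":[0,0,0.02],"roll":0},{"linear":[0,0,0.02],"roll":0},{"linear":[0,0,0],"roll":0}]'|f
python3 -m jog '[{"linear":[0,0,0.02],"roll":0},{"linear":[0,0,0.02],"roll":0},{"linear":[0,0,0],"roll":0}]'|f
```

```text
position: [0.5451, -0.1064, 0.0921] ft_force: [1.0, 1.3, 1.9] 
position: [0.5451, -0.1064, 0.0906] ft_force: [1.6, 1.7, 1.3] 
position: [0.5451, -0.1065, 0.089] ft_force: [0.0, 3.7, 1.0] 
position: [0.5452, -0.1065, 0.0874] ft_force: [-0.5, 3.5, 1.1]
```

```bash
f(){ grep -E 'posi|ft_'|tr '\n' ' ';echo; }
python3 -m jog '[{"linear":[0.005,0.012,0.02],"roll":0},{"linear":[0,0,0],"roll":0}]'|f
python3 -m jog '[{"linear":[0,0,0.02],"roll":0},{"linear":[0,0,0],"roll":0}]'|f
python3 -m jog '[{"linear":[0,0,0.015],"roll":0},{"linear":[0,0,0],"roll":0}]'|f
python3 -m jog '[{"linear":[0,0,0.015],"roll":0},{"linear":[0,0,0],"roll":0}]'|f
python3 -m jog '[{"linear":[0,0,0.015],"roll":0},{"linear":[0,0,0],"roll":0}]'|f
python3 -m jog '[{"linear":[0,0,0.015],"roll":0},{"linear":[0,0,0],"roll":0}]'|f
```

```text
position: [0.5453, -0.1064, 0.0867] ft_force: [-1.7, 1.1, -0.3] 
position: [0.5453, -0.1064, 0.0858] ft_force: [-0.4, -1.1, -0.9] 
position: [0.5453, -0.1064, 0.0853] ft_force: [-0.5, -0.4, -0.5] 
position: [0.5454, -0.1064, 0.0847] ft_force: [-0.9, -1.8, -2.2] 
position: [0.5454, -0.1063, 0.084] ft_force: [0.0, -2.2, -3.4] 
position: [0.5454, -0.1063, 0.0834] ft_force: [-0.4, -3.0, -4.2]
```

The push has fallen by over 5 N, so the balls are pulling into the groove. I'll continue in very small steps.

```bash
f(){ grep -E 'posi|ft_'|tr '\n' ' ';echo; }
python3 -m jog '[{"linear":[0.002,-0.008,0.01],"roll":0},{"linear":[0,0,0],"roll":0}]'|f
python3 -m jog '[{"linear":[0,0,0.01],"roll":0},{"linear":[0,0,0],"roll":0}]'|f
python3 -m jog '[{"linear":[0,0,0.01],"roll":0},{"linear":[0,0,0],"roll":0}]'|f
python3 -m jog '[{"linear":[0,0,0.01],"roll":0},{"linear":[0,0,0],"roll":0}]'|f
```

```text
position: [0.5454, -0.1063, 0.0832] ft_force: [1.4, -2.0, -2.4] 
position: [0.5453, -0.1063, 0.083] ft_force: [1.2, -0.0, -3.0] 
position: [0.5454, -0.1063, 0.0827] ft_force: [0.3, 0.5, 0.0] 
position: [0.5454, -0.1064, 0.0823] ft_force: [1.1, 0.6, 1.5]
```

The pull has bottomed out and force has come back to about zero (+1.5 N), with no hard stop felt: the collar is in the groove. I'll release it.

```bash
python3 -m jog '[{"linear":[0,0,0],"roll":0},{"linear":[0,0,0],"roll":0},{"linear":[0,0,0],"roll":0},{"linear":[0,0,0],"roll":0},{"linear":[0,0,0],"roll":0},{"linear":[0,0,0],"roll":0}]' 0.3 | grep -E 'time|posi|ft_|grip'
python3 - <<'E'
from h import *
c,im=snap('wrist','w5');cs,i2=snap('scene','s3')
cv2.imwrite('pics/m4.png',np.hstack([cv2.resize(i2[190:290,298:398],(400,400),interpolation=cv2.INTER_CUBIC),cv2.resize(im[160:360,220:420],(400,400))]))
E
```

```text
time_s: 13.15
position: [0.5452, -0.1064, 0.0821]
ft_force: [-0.4, 0.0, -0.7]
grip_width: 0.0554
gripper_force: 0.0
```

View pics/m4.png

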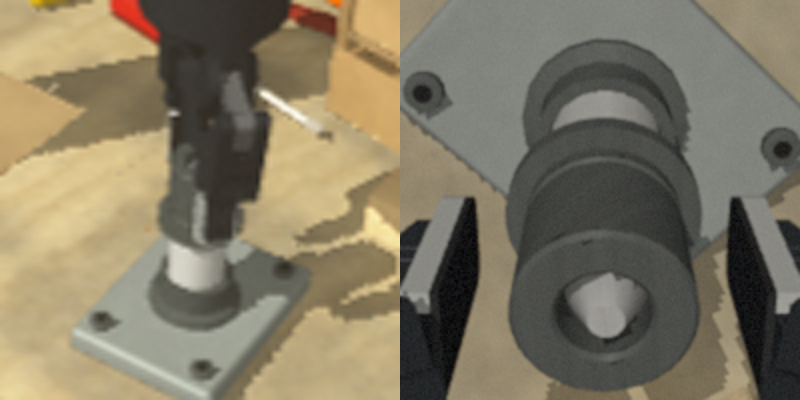

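The collar stays down when released, with the post tip level with the bore mouth and the pads clear on both sides. I'll retreat upward and check its height once more.

```bash
python3 -m jog '[{"linear":[0,0,-0.2],"roll":0},{"linear":[0,0,-0.4],"roll":0},{"linear":[0,0,-0.7],"roll":0},{"linear":[0,0,-0.8],"roll":0},{"linear":[0,0,-0.8],"roll":0},{"linear":[0,0,-0.4],"roll":0},{"linear":[0,0,0],"roll":0},{"linear":[0,0,0],"roll":0},{"linear":[0,0,0],"roll":0},{"linear":[0,0,0],"roll":0}]' | grep -E 'time|posi|ft_|grip'
python3 - <<'E'
from h import *
cs,i2=snap('scene','s4');ct,i3=snap('top','t4');cw,im=snap('wrist','w6')
cv2.imwrite('pics/m5.png',np.hstack([cv2.resize(i2[190:290,298:398],(400,400),interpolation=cv2.INTER_CUBIC),cv2.resize(im,(400,250))[:,:,:] if 0 else cv2.resize(im[120:370,190:440],(400,400))]))
for z in(.072,.1):print(z,proj(cs,[.5452,-.1064,z]),[(proj(cs,[.5452,-.1064,z])[0]-298)*4,(proj(cs,[.5452,-.1064,z])[1]-190)*4])
E
```

```text
time_s: 14.08
position: [0.5447, -0.1062, 0.2129]
ft_force: [0.4, -0.0, 0.9]
grip_width: 0.0556
gripper_force: 0.0
0.072 (np.float64(347.6545097237892), np.float64(245.25649823551112)) [np.float64(198.61803889515681), np.float64(221.02599294204447)]
0.1 (np.float64(348.35301943097835), np.float64(235.18248922710742)) [np.float64(201.4120777239134), np.float64(180.7299569084297)]
```

View pics/m5.png

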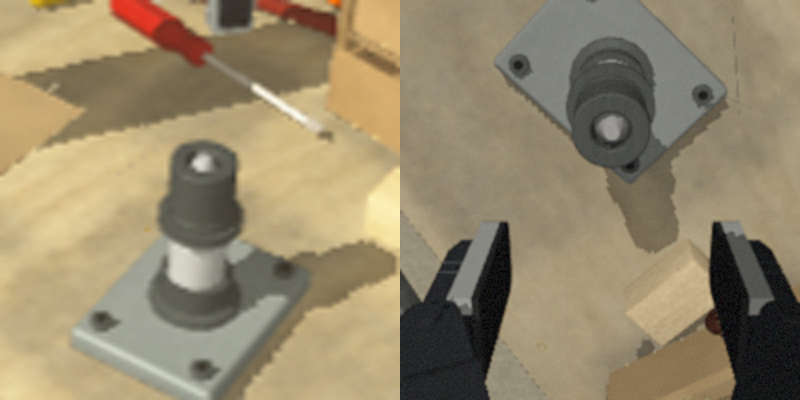

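The collar sits flange down on the post with its underside at crop row ~220. The projection for z≈0.072 is 221, so it is latched, and the robot is clear. I'm handing in.

```bash
python3 -c "
from rig import env
print(env.close_job())"
```

```text
the job is handed in; nothing more can be done
None
```

The collar is on the post, flange down, clicked into its detent with no hard stop felt (push peaked around 6 N); it stayed down after release, I left the ring and other items alone, and the job is handed in after about 14 s of robot time.

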